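Gauge two hex nuts and set aside the one that stops short

TASK

Two blind hex nuts look alike, but one of them does not screw all the way down. Try them on the threaded gauge without forcing anything: leave the nut that turns fully home screwed down on the gauge, and stand the one that stops short upright in the empty wooden tray. Leave the two jars and the wood block where they are.

Things in the scene. Friction and masses are not known exactly. Their poses are not given: they have to be found in the camera images.
- gauge: Upright threaded stud (29 dia, top 45 above the bench) on a round steel flange on a 120x84 wood base screwed to the bench. Origin: stud axis at the base's underside; x along the 120 side. Home: a nut's rim rests on the flange, origin 20 up. Play about 1 sideways, 1.2 up and down. Contact forces on the gauge adding up to over 45 N is forcing.
- flange (a point): Centre of the flange's top. Thread: two-start, right-hand (clockwise from above goes down), lead 24. Its starts face +x and -x of the gauge only within 35 deg, differently each time (it does not turn). A nut set down with its pins A deg clockwise past a start rests with its rim 18.5 - A/15 mm above the flange (A under 180); past 180 it is caught by the thread, at 275 to 295 it is home.
- nut_1: Bare aluminium blind hex nut, 40 across flats, 50 tall (53 with a rib on top), 0.16 kg. Origin: centre of its open underside; z up. Two pins stand into the bore on its +x and -x sides, 4.5 above the underside (pin 5.4 thick), in line with the 30 mm top rib; the +x side is a flat. Looks the same as the other nut; a short one stops about 4.5 mm (68 deg) before home.
- nut_2: Bare aluminium blind hex nut, 40 across flats, 50 tall (53 with a rib on top), 0.16 kg. Origin: centre of its open underside; z up. Two pins stand into the bore on its +x and -x sides, 4.5 above the underside (pin 5.4 thick), in line with the 30 mm top rib; the +x side is a flat. Looks the same as the other nut; a short one stops about 4.5 mm (68 deg) before home.
- reject_tray: Empty open wooden tray, 150x150 outside, walls 7 thick and 26 high, floor 7 thick, fixed to the bench. Origin: centre of its underside; x and y along the sides.
- amber_jar: Bystander: amber jar with a black lid, 46 dia, 59 tall. Origin: centre of its underside.
- black_jar: Bystander: plain black jar, 54 dia, 50 tall. Origin: centre of its underside.
- wood_block: Bystander: brown wood block, 40x70x22. Origin: centre of its underside.
Mind the look-alikes: they are no part of the job. Leave any pink look-alike of the gauge alone. Leave any yellow look-alike of the nut_1 alone.

How it is judged:
At the end, for the whole second after the job is handed in: One nut is screwed home on the gauge (its rim within 1.5 mm of the flange, centred within 3 mm, upright within 0.08 rad) and the other stands upright (within 0.1 rad) on the floor of the tray, its centre within 55 mm of the tray's centre along both sides; both are at rest (((z of nut_1 in the frame of gauge below 0.0215 m and horizontal distance between nut_1 and gauge below 0.003 m and angle between nut_1's own z axis and vertical below 0.08 rad and x of nut_2 in the frame of reject_tray between -0.055 and 0.055 m and y of nut_2 in the frame of reject_tray between -0.055 and 0.055 m and z of nut_2 in the frame of reject_tray below 0.013 m and angle between nut_2's own z axis and vertical below 0.1 rad and linear speed of each of nut_1, nut_2 below 0.02 m/s) or (z of nut_2 in the frame of gauge below 0.0215 m and horizontal distance between nut_2 and gauge below 0.003 m and angle between nut_2's own z axis and vertical below 0.08 rad and x of nut_1 in the frame of reject_tray between -0.055 and 0.055 m and y of nut_1 in the frame of reject_tray between -0.055 and 0.055 m and z of nut_1 in the frame of reject_tray below 0.013 m and angle between nut_1's own z axis and vertical below 0.1 rad and linear speed of each of nut_1, nut_2 below 0.02 m/s))); the robot touches nothing.
It fails at once if a nut is forced on the gauge: its contact forces with the gauge add up to more than 45 N (contact force between any of nut_1, nut_2 and gauge above 45 N).
It fails at once if a jar or the wood block is moved by more than 20 mm (distance of any of amber_jar, black_jar, wood_block from where it was at the start of the episode above 0.02 m).
It also fails if it takes over 72 s, if anything falls off the work surface, if the arm or the gripper's body presses on something with over 40 N, if the wrist force passes 120 N, or if a joint passes its speed limit or range.

ROBOT

A 6-joint arm with a two-finger parallel gripper is mounted at the origin on a cart in front of the work surface, level with it; the furniture and walls round the work are solid. World frame = base frame: x ahead of the robot, y to its left, z up, the work surface at z = 0. Lengths are in m, angles in rad, forces in N, time in s.
With the tool pointing down it reaches from about 0.375 to 0.975 m from the base axis. Payload 3.8 kg.
Tool frame: the origin (TCP) lies midway between the tips of the shut fingers; the grasp point (between the pads) lies 19 mm behind it; x points along the fingers, y is the direction in which the jaws open and shut, and the axes are right-handed (so a half turn about x gives the same grasp; the last joint's range is limited). The gripper opens to 88 mm and grips with 3 to 60 N. Pads are 18 mm wide; open, the fingers measure 123 mm over their backs; the gripper's body (75 mm by 187 mm) begins 45 mm behind the grasp point.
Start: joints at [1.269, 0.264, 1.604, -0, 1.274, -0.037], TCP at [0.177, 0.651, 0.21] pointing down, gripper open.
Joint ranges: [-2.63, 2.63], [-0.94, 2.18], [0.31, 2.57], [-1.31, 4.45], [0, 2.66], [-2.55, 2.55]. Speed limits (rad/s): [2.57, 2.57, 3.14, 3.14, 3.14, 3.14].

INTERFACE

Orientations are given as a rotation vector (axis times angle).
In Python, from cell import manip, inverse_kinematics, cams, order gives the robot as it stands. Calls block until the motion is done:
- manip.move_pose(position, orientation): joint-space move of the TCP to a pose.
- manip.move_linear(position, rate=0.15, rot=None): straight line of the TCP; rot=None keeps the orientation; rate is the mean speed in m/s.
- manip.set_joints(angles): joint-space move.
- manip.set_gripper(opening, force=None): finger opening in m; force is the grip in N (None keeps the last); returns when the fingers have stopped.
- manip.dwell(seconds).
- inverse_kinematics(position, orientation): joint angles nearest the present ones, or None.
- manip.state(): the state.
- cams.capture(name): name is "scene" or "side" or "wrist"; returns a dict with "image" (420x560x3 uint8, blue, green, red), "z_map" (420x560 float32, m along the optical axis (not along the pixel's ray), 0 where there is no reading), "intrinsics" (3x3 intrinsics, pixels), "k1" (the pictures are not rectified: a ray, as slopes to the right and down, at radius r is drawn at 1 + k1 r^2 times it, then the intrinsics apply), "position" and "orientation" of the camera in the world; the wrist camera has in their place "T_tool_cam" (4x4, takes a point from camera to tool coordinates, whose origin is the TCP and whose axes are the tool frame's). Camera axes: x right, y down, z forward; pixel columns grow to the right and rows downward; lengths in m; the calibration is good to about 2 mm. A picture is of the moment at which its call begins: read the wrist's pose just before it.
A pose or a line that the arm cannot do raises manip.IKError and nothing moves.
- order.close_job(): hands the job in, once; it reports no verdict.
The state is a dict: "clock": time; "joint_pos": joint angles; "joint_velocities": joint speeds; "tau": joint torques, N m; "tool_pos": TCP position; "tcp_rot": TCP orientation; "contact_force": force on the tool from outside, world axes, zero at the start; "moment": the same for the moment, N m; "gripper_width": finger opening in m.
Only numpy, scipy, OpenCV 4.12 (cv2) and the standard library are available. Lean on these libraries where they do the work, as an engineer would, in place of code of your own. Each camera call takes 0.05 s, during which the arm holds its last target. There are 200 camera calls.

## Working session

There is one attempt and no reset: what is moved stays moved. The work goes in short steps, each a Python script; the robot and the scene stay as the last script left them, time stands still between calls to the robot, and variables do not carry over. Pictures are saved under pics/ and viewed, about 8 in all and at most 12, crops included, and the job is handed in when it is done.

```bash
ls; mkdir -p pics; cat > h.py <<'E'
import numpy as np, cv2
from scipy.spatial.transform import Rotation as R
from cell import manip, inverse_kinematics, cams, order
def pts(c,T=None):
    """world points for each pixel from the depth map"""
    K=c["intrinsics"];h,w=c["z_map"].shape
    u,v=np.meshgrid(np.arange(w),np.arange(h))
    xy=cv2.undistortPoints(np.stack([u,v],-1).reshape(-1,1,2).astype(float),K,np.array([c["k1"],0,0,0.]),
       ).reshape(h,w,2)
    p=np.dstack([xy,np.ones((h,w))])*c["z_map"][...,None]
    if T is None:
        Rm=rot(c["orientation"]); t=np.array(c["position"])
    else: Rm,t=T[:3,:3],T[:3,3]
    return p@Rm.T+t
def rot(o):
    o=np.array(o); 
    return o if o.shape==(3,3) else R.from_rotvec(o).as_matrix()
def ray(c,uv,z,T=None):
    xy=cv2.undistortPoints(np.array(uv,float).reshape(-1,1,2),c["intrinsics"],np.array([c["k1"],0,0,0.])).reshape(-1,2)
    d=np.c_[xy,np.ones(len(xy))]
    Rm,t=(rot(c["orientation"]),np.array(c["position"])) if T is None else (T[:3,:3],T[:3,3])
    d=d@Rm.T
    return t+d*((z-t[2])/d[:,2])[:,None]
def wrist():
    s=manip.state(); T=np.eye(4);T[:3,:3]=rot(s["tcp_rot"]);T[:3,3]=s["tool_pos"]
    c=cams.capture("wrist"); return c,T@np.array(c["T_tool_cam"])
E
python3 - <<'E'
from h import *
for n in("scene","side"):
    c=cams.capture(n); cv2.imwrite(f"pics/{n}0.png",c["image"]); print(n,c["position"],c["orientation"],c["intrinsics"],c["k1"])
    np.save(f"pics/{n}0.npy",pts(c))
s=manip.state();print(s)
c,T=wrist();print(c["T_tool_cam"])
a=cv2.imread("pics/scene0.png")
E
```

```text
pics
scene [-0.01253591 -0.63146403  0.96762856] [-2.26301887  0.87279194 -0.35739893] [[532.82287202   0.         280.30428053]
 [  0.         532.82287202 209.15390581]
 [  0.           0.           1.        ]] -0.11158848218235964
side [-0.0903798  -0.94908018  0.64857681] [-1.98574172  0.61687641 -0.35714806] [[509.42710625   0.         284.60899836]
 [  0.         509.42710625 206.23054444]
 [  0.           0.           1.        ]] -0.008026097471541973
{'clock': 0.1, 'joint_pos': array([ 1.26908150e+00,  2.64702560e-01,  1.60523461e+00,  1.22985310e-06,
        1.27369895e+00, -3.68912065e-02]), 'joint_velocities': array([ 0.00080038, -0.00063187, -0.00222442, -0.00035801,  0.00093249,
       -0.00163384]), 'tau': array([ 1.18251486e-03, -5.03611708e+01, -3.58075976e+01,  7.30285677e-02,
        2.31928693e-02, -6.36937398e-05]), 'tool_pos': array([0.17646073, 0.65079902, 0.20829742]), 'tcp_rot': array([ 0.20630655,  1.56112643, -0.20947795]), 'contact_force': array([-0.37389716,  0.06459538, -1.22558848]), 'moment': array([-0.02511439, -0.00034454, -0.00085033]), 'gripper_width': 0.08784820492904716}
[[ 1.95033469e-04 -3.23853833e-01  9.46107106e-01 -1.74430687e-01]
 [ 9.99999949e-01 -1.75596197e-04 -2.66249940e-04 -8.12595636e-04]
 [ 2.52358874e-04  9.46107110e-01  3.23853782e-01 -8.39895487e-02]
 [ 0.00000000e+00  0.00000000e+00  0.00000000e+00  1.00000000e+00]]
```

View pics/scene0.png

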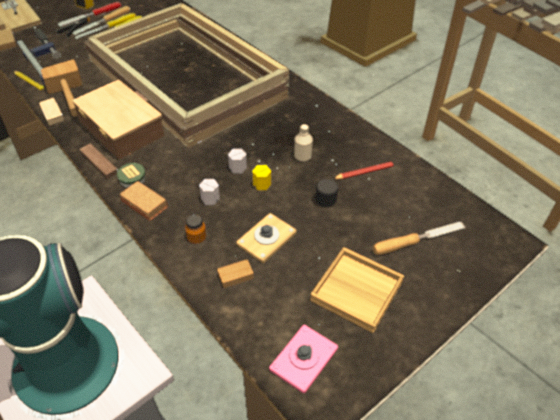

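View pics/side0.png

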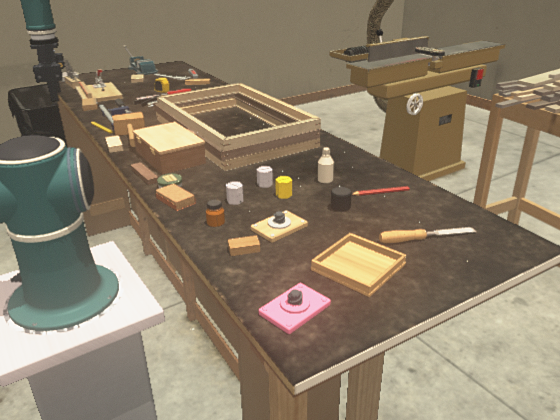

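The scene picture shows nuts at about (237,160) and (209,191), the yellow look-alike at (262,177), and the gauge at (266,234) with its stud at (267,230). The tray is at (358,288), the amber jar at (195,228), the black jar at (326,192) and the block at (236,272). The pink gauge at (303,355) is to be left alone. Next I'll measure these points.

```bash
python3 - <<'E'
from h import *
P=np.load("pics/scene0.npy"); Q=np.load("pics/side0.npy")
def loc(P,uv,r,zlo,zhi):
    h,w=P.shape[:2];u,v=np.meshgrid(np.arange(w),np.arange(h))
    m=(abs(u-uv[0])<r)&(abs(v-uv[1])<r)&(P[...,2]>zlo)&(P[...,2]<zhi)
    p=P[m]; 
    if len(p)==0: return None
    c=cv2.minAreaRect((p[:,:2]*1000).astype(np.float32))
    return len(p),p.mean(0).round(4),[np.round(x,1) for x in c]
for n,a,b,r,lo,hi in [("nutA",(237,160),(264,177),16,.044,.06),("nutB",(209,191),(234,193),16,.044,.06),("yel",(262,177),(284,187),16,.044,.06),
  ("stud",(267,231),(280,216),12,.037,.055),("gbase",(266,238),(279,226),32,.008,.03),("tray",(358,288),(359,263),50,.02,.032),
  ("amber",(195,228),(215,212),18,.05,.07),("black",(326,192),(341,198),18,.044,.06),("block",(236,272),(243,245),22,.016,.03)]:
    print(n,loc(P,a,r,lo,hi),loc(Q,b,r,lo,hi))
E
```

```text
nutA (158, array([0.6152, 0.2064, 0.0495]), [array([615.7, 206.7]), array([44.8, 40.4]), np.float64(75.7)]) (109, array([0.6127, 0.188 , 0.0493]), [array([608.5, 170.8]), array([116.5,  41.3]), np.float64(77.9)])
nutB (180, array([0.4915, 0.1645, 0.0492]), [array([492.1, 165.8]), array([42.5, 40.7]), np.float64(75.7)]) (123, array([0.4767, 0.1498, 0.0502]), [array([458.2, 121.3]), array([154.8,  41.8]), np.float64(53.0)])
yel (171, array([0.6214, 0.1156, 0.0493]), [array([622.9, 117.1]), array([46. , 41.2]), np.float64(86.6)]) (99, array([0.6204, 0.116 , 0.0491]), [array([629.6, 142.1]), array([90.1, 42.5]), np.float64(73.1)])
stud (75, array([ 0.5093, -0.0298,  0.0422]), [array([510.8, -28.3]), array([23.3, 24. ]), np.float64(19.3)]) (46, array([ 0.5092, -0.0297,  0.0416]), [array([508.3, -29.2]), array([16.5, 26.8]), np.float64(51.6)])
gbase (1475, array([ 0.4983, -0.035 ,  0.0152]), [array([481.5, -32.2]), array([181.8,  86.2]), np.float64(7.2)]) (987, array([ 0.4902, -0.0409,  0.0156]), [array([524. , -18.6]), array([296.5, 124.8]), np.float64(34.2)])
tray (1183, array([ 0.5879, -0.2657,  0.0252]), [array([ 608.1, -255.2]), array([254. , 151.4]), np.float64(15.4)]) (975, array([ 0.5822, -0.2664,  0.0245]), [array([ 604.2, -255.2]), array([246.4, 152.3]), np.float64(16.5)])
amber (188, array([0.3913, 0.0865, 0.0576]), [array([392.3,  88.1]), array([36. , 36.4]), np.float64(1.3)]) (118, array([0.3911, 0.0852, 0.0572]), [array([391.8,  88.2]), array([35.4, 37.8]), np.float64(18.4)])
black (279, array([ 0.7045, -0.0331,  0.0493]), [array([706. , -33.5]), array([52.7, 51.8]), np.float64(44.7)]) (171, array([ 0.7041, -0.0332,  0.0492]), [array([706.5, -31.5]), array([53.2, 50.1]), np.float64(24.6)])
block (502, array([ 0.3879, -0.0631,  0.0215]), [array([405.5, -65.2]), array([ 50.9, 108.4]), np.float64(80.1)]) (339, array([ 0.3883, -0.0631,  0.0213]), [array([408.7, -39.2]), array([124.9,  74.4]), np.float64(50.1)])
```

```bash
cat >> h.py <<'E'
def down(a):
    y=np.array([np.cos(a),np.sin(a),0]);x=np.array([0,0,-1.])
    return R.from_matrix(np.c_[x,y,np.cross(x,y)]).as_rotvec()
E
python3 - <<'E'
from h import *
ims=[]
for n,p in [("A",(0.6157,0.2067)),("B",(0.4921,0.1655)),("G",(0.5105,-0.0285))]:
    manip.move_pose([p[0]-0.02,p[1],0.15],down(np.pi/2))
    manip.dwell(0.2)
    c,T=wrist(); np.savez(f"pics/w{n}.npz",img=c["image"],z=c["z_map"],K=c["intrinsics"],k1=c["k1"],T=T)
    P=pts(c,T); np.save(f"pics/w{n}.npy",P)
    s=manip.state();print(n,s["clock"],s["tool_pos"],s["joint_pos"].round(3))
    uv=np.argwhere((np.hypot(P[...,0]-p[0],P[...,1]-p[1])<.03)&(P[...,2]>.04)).mean(0); print(uv)
    ims.append(c["image"])
for a in np.arange(-180,181,30):
    q=inverse_kinematics([0.5105,-0.0285,0.08],down(np.radians(a)));print(a,None if q is None else np.round(q[5],2),end="; ")
cv2.imwrite("pics/w3.png",cv2.resize(np.vstack([np.hstack(ims[:2]),np.hstack([ims[2],ims[2]*0])]),(800,600)))
E
```

```text
A 2.6 [0.59552575 0.2073697  0.15006773] [ 0.296  0.223  1.766  0.     1.152 -1.276]
[217.91577061 278.88052569]
B 3.4333 [0.47334491 0.16588701 0.15023372] [ 0.287 -0.02   2.034  0.     1.127 -1.283]
[215.5047619  278.14702381]
G 4.4833 [ 0.49058473 -0.02720719  0.14996386] [-0.106 -0.039  2.053  0.     1.128 -1.679]
[215.57474227 276.74484536]
-180 None; -150 2.51; -120 1.99; -90 1.47; -60 0.94; -30 0.42; 0 -0.1; 30 -0.63; 60 -1.15; 90 -1.68; 120 -2.2; 150 None; 180 None;
```

View pics/w3.png

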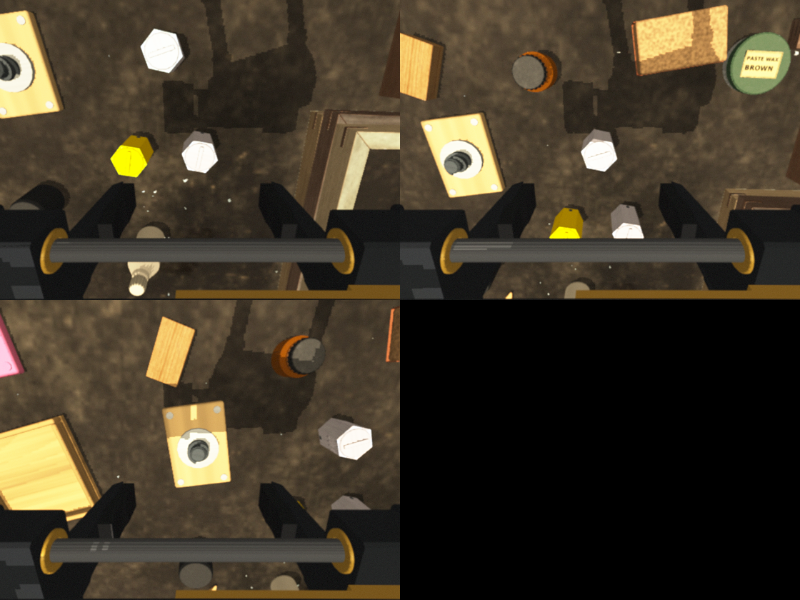

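Wrist views, by panel: in A the nut is at about (200,152) in the montage with its rib near-vertical in the image. In B the nut is at (600,150) with its rib nearly horizontal. In G the stud is at (199,450), and the base's long side runs down the image. Now the precise fit.

```bash
python3 - <<'E'
from h import *
crops=[]
for n,p,zt in [("A",(0.6157,0.2067),.05),("B",(0.4921,0.1655),.05),("G",(0.5105,-0.0285),.045)]:
    d=np.load(f"pics/w{n}.npz");P=np.load(f"pics/w{n}.npy");c=dict(intrinsics=d["K"],k1=float(d["k1"]))
    near=np.hypot(P[...,0]-p[0],P[...,1]-p[1])<.03
    m=near&(P[...,2]>zt-.004)
    v,u=np.nonzero(m); q=ray(c,np.c_[u,v],zt,d["T"])[:,:2]
    print(n,len(q),"zmed",np.median(P[m][:,2]).round(4),"mean",q.mean(0).round(4),"circ",cv2.minEnclosingCircle((q*1000).astype(np.float32)))
    if n!="G":
        hull=cv2.convexHull((q*1000).astype(np.float32)); M=cv2.moments(hull)
        # flats direction: minimize width
        w=[(np.ptp(q@[np.cos(a),np.sin(a)]),np.degrees(a)) for a in np.radians(np.arange(0,180,1))]
        print(" centroid",M["m10"]/M["m00"],M["m01"]/M["m00"],"narrow",sorted(w)[:6])
        r=near&(P[...,2]>.0518); x=P[r][:,:2]
        if len(x)>5:
            l=cv2.fitLine((x*1000).astype(np.float32),cv2.DIST_L2,0,.01,.01).ravel();print(" rib n",len(x),np.degrees(np.arctan2(l[1],l[0])),x.mean(0),"len",np.ptp((x*1000)@l[:2]))
    else:
        b=(np.hypot(P[...,0]-p[0],P[...,1]-p[1])<.08)&(P[...,2]>.007)&(P[...,2]<.03)&(P[...,0]<.6)
        lab,cc,st,ce=cv2.connectedComponentsWithStats(b.astype(np.uint8)); i=1+np.argmax(st[1:,4])
        x=P[cc==i]; print(" base",cv2.minAreaRect((x[:,:2]*1000).astype(np.float32)),"zs",np.percentile(x[:,2],[10,50,90]))
        f=near&(P[...,2]>.017)&(P[...,2]<.024)&(P[...,:2]@[0,0.]==0);print(" flange z",np.median(P[f][:,2]),cv2.minEnclosingCircle((P[f][:,:2]*1000).astype(np.float32)))
    vv,uu=np.nonzero(m);cy,cx=int(vv.mean()),int(uu.mean());crops.append(cv2.resize(d["img"][cy-33:cy+33,cx-33:cx+33],(260,260),interpolation=cv2.INTER_CUBIC))
cv2.imwrite("pics/crops.png",np.hstack(crops))
E
```

```text
A 1591 zmed 0.049 mean [0.6161 0.2094] circ ((616.3848266601562, 209.4011993408203), 22.7858943939209)
 centroid 616.3885535552378 209.2915531172812 narrow [(np.float64(0.039665617023264335), np.float64(109.0)), (np.float64(0.039865302279970455), np.float64(108.0)), (np.float64(0.039940070717711454), np.float64(110.0)), (np.float64(0.04008692487572507), np.float64(48.00000000000001)), (np.float64(0.04010238034014879), np.float64(49.0)), (np.float64(0.04012338138444593), np.float64(50.0))]
 rib n 100 -10.44736 [0.61630533 0.20952117] len 28.712006244385634
B 1596 zmed 0.049 mean [0.4921 0.1672] circ ((492.54571533203125, 166.90371704101562), 22.639789581298828)
 centroid 492.41723902265056 167.13736472892333 narrow [(np.float64(0.0397644910935016), np.float64(108.0)), (np.float64(0.039808897812966135), np.float64(107.0)), (np.float64(0.0399377258864258), np.float64(48.00000000000001)), (np.float64(0.04001028110091313), np.float64(106.0)), (np.float64(0.040023152396075526), np.float64(109.0)), (np.float64(0.040099132911240676), np.float64(47.0))]
 rib n 107 -73.1573 [0.49296534 0.16740536] len 29.618870799811337
G 352 zmed 0.0428 mean [ 0.5101 -0.0272] circ ((509.8043518066406, -27.12328338623047), 10.405777931213379)
 base ((511.41229248046875, -27.277027130126953), (119.94889068603516, 84.10873413085938), 7.3648200035095215) zs [0.01217056 0.01337189 0.0191955 ]
 flange z 0.019117717138501245 ((511.4385681152344, -27.307334899902344), 28.833112716674805)
```

View pics/crops.png

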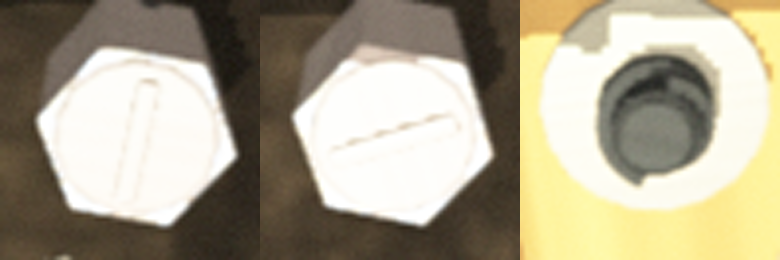

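```bash
cat >> h.py <<'E'
D=np.radians
def go(x,y,z,a,rate=0.2): manip.move_linear([x,y,z],rate=rate,rot=down(D(a)))
def st(tag=""):
    s=manip.state();T=rot(s["tcp_rot"]);print(tag,"t%.2f"%s["clock"],s["tool_pos"].round(4),"a%.1f"%np.degrees(np.arctan2(T[1,1],T[0,1])),"F",s["contact_force"].round(1),"Mz %.3f"%s["moment"][2],"w%.4f"%s["gripper_width"],"j6 %.2f"%s["joint_pos"][5]);return s
def pick(x,y,a):
    """squeeze at a+60 to centre, then grasp at a, lift"""
    manip.set_gripper(.06)
    manip.move_pose([x,y,.09],down(D(a+60))); go(x,y,.012,a+60)
    manip.set_gripper(.03,force=6); st("sq1")
    manip.set_gripper(.06); go(x,y,.012,a,.2)
    manip.set_gripper(.03,force=12); st("sq2")
    go(x,y,.10,a)
E
python3 - <<'E'
from h import *
P=np.load("pics/scene0.npy").reshape(-1,3)
for x,y,a in [(.4925,.167,-13.2),(.4925,.167,46.8),(.6164,.2094,49.6),(.6164,.2094,109.6)]:
    d=P[:,:2]-[x,y];c,s=np.cos(D(a)),np.sin(D(a)); l=abs(d@[c,s]);w=abs(d@[-s,c])
    m=(l<.105)&(w<.05)&(P[:,2]>.058)&(P[:,2]<.3);print(x,a,m.sum(),P[m].mean(0) if m.any() else "")
pick(.4925,.167,-13.2); st("lift")
E
```

```text
0.4925 -13.2 0 
0.4925 46.8 0 
0.6164 49.6 0 
0.6164 109.6 0 
sq1 t7.10 [0.494  0.1674 0.0134] a46.8 F [ 0.9 -0.5  4.4] Mz 0.040 w0.0400 j6 -0.54
sq2 t9.22 [0.4925 0.167  0.012 ] a-13.2 F [ 0.2 -0.9 -0.5] Mz 0.048 w0.0398 j6 0.51
lift t9.81 [0.4919 0.1668 0.0994] a-13.2 F [-0.4  0.6 -1.5] Mz -0.041 w0.0400 j6 0.51
```

```bash
sed -i 's/go(x,y,.012,a+60)$/go(x,y,.012,a+60); manip.dwell(.4)/; s/go(x,y,.012,a,.2)$/go(x,y,.012,a,.2); manip.dwell(.3)/' h.py
python3 - <<'E'
from h import *
x,y,a=.4925,.167,-13.2
go(x,y,.0125,a);manip.dwell(.2); manip.set_gripper(.06)
go(x,y,.012,a+60); manip.dwell(.4); manip.set_gripper(.03,force=6); st("sq1")
manip.set_gripper(.06); go(x,y,.012,a); manip.dwell(.3); manip.set_gripper(.03,force=12); st("sq2")
go(x,y,.09,a); manip.dwell(.1)
# in-hand check in tool coordinates
c,T=wrist(); P=pts(c,np.array(c["T_tool_cam"]))
m=(np.abs(P[...,1])<.027)&(np.abs(P[...,2])<.03)&(P[...,0]<-.036)&(P[...,0]>-.047)
v,u=np.nonzero(m);print(m.sum(),"top med",np.median(P[m],0),cv2.minEnclosingCircle((P[m][:,1:]*1000).astype(np.float32)))
r=m&(P[...,0]<np.median(P[m][:,0])-.0018);print("rib",r.sum(),P[r].mean(0))
cv2.imwrite("pics/hand.png",c["image"])
d=np.load("pics/wG.npz");s=np.array([.511,-.0273])
st("lift")
E
```

```text
sq1 t13.11 [0.4927 0.1671 0.0121] a46.8 F [ 0.6 -0.  -0.3] Mz 0.012 w0.0397 j6 -0.54
sq2 t15.53 [0.4925 0.167  0.012 ] a-13.2 F [-0.3  1.  -0.3] Mz -0.036 w0.0397 j6 0.51
5085 top med [-0.03742391  0.00039994 -0.00254356] ((-0.09808278828859329, -4.758058547973633), 27.39196014404297)
rib 1003 [-0.04157704 -0.00029024 -0.00257321]
lift t16.22 [0.4907 0.1665 0.0879] a-13.2 F [ 0.3  0.7 -2. ] Mz 0.012 w0.0398 j6 0.51
```

View pics/hand.png

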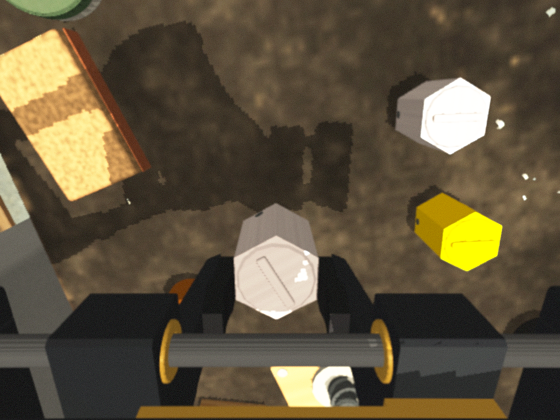

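```bash
python3 - <<'E'
from h import *
g=np.array([.5114,-.0273]); res=[];ims=[]
manip.move_pose([.505,.06,.15],down(D(60)))
for a in (-50,130):
    zt=np.cross([0,0,-1],[np.cos(D(a)),np.sin(D(a)),0])[:2]
    p=g+.035*zt
    manip.move_pose([*p,.15],down(D(a))); manip.dwell(.4)
    c,T=wrist(); P=pts(c,T); r=np.hypot(*(P[...,:2]-g).transpose(2,0,1)); st()
    f=(r<.04)&(P[...,2]>.0165)&(P[...,2]<.023); s=(r<.025)&(P[...,2]>.038)&(P[...,2]<.05)
    b=((r<.08)&(P[...,2]>.007)&(P[...,2]<.03)).astype(np.uint8); _,cc,sta,_=cv2.connectedComponentsWithStats(b); i=1+np.argmax(sta[1:,4])
    F=cv2.minEnclosingCircle((P[f][:,:2]*1000).astype(np.float32)); B=cv2.minAreaRect((P[cc==i][:,:2]*1000).astype(np.float32))
    S=cv2.minEnclosingCircle((P[s][:,:2]*1000).astype(np.float32))
    print("flange",F,"base",B,"stud",S,P[s].mean(0)); res.append([F[0],B[0],S[0]])
    vv,uu=np.nonzero(s);cy,cx=int(vv.mean()),int(uu.mean());print(cx,cy);ims.append(cv2.resize(c["image"][cy-45:cy+45,cx-45:cx+45],(400,400),interpolation=cv2.INTER_CUBIC))
print(np.mean(res,0))
cv2.imwrite("pics/stud.png",np.hstack(ims))
E
```

```text
t19.50 [ 0.4846 -0.0498  0.15  ] a-50.0 F [ 0.9  0.9 -1.4] Mz -0.002 w0.0397 j6 0.72
flange ((511.416015625, -26.801067352294922), 29.021202087402344) base ((511.177001953125, -26.910064697265625), (120.42655944824219, 84.20793914794922), 7.405984401702881) stud ((511.5588684082031, -26.675975799560547), 14.625381469726562) [ 0.51197374 -0.02638422  0.04230938]
274 154
 t22.52 [ 0.5382 -0.0048  0.15  ] a130.0 F [ 0.3 -0.3 -1.7] Mz -0.009 w0.0401 j6 -2.32
flange ((511.97943115234375, -27.159021377563477), 28.947649002075195) base ((511.83648681640625, -26.96143341064453), (120.13792419433594, 84.27129364013672), 7.372779369354248) stud ((511.48223876953125, -27.749967575073242), 14.427254676818848) [ 0.51125556 -0.02754416  0.04224475]
276 156
[[511.69772339 -26.98004436]
 [511.50674438 -26.93574905]
 [511.52055359 -27.21297169]]
```

View pics/stud.png

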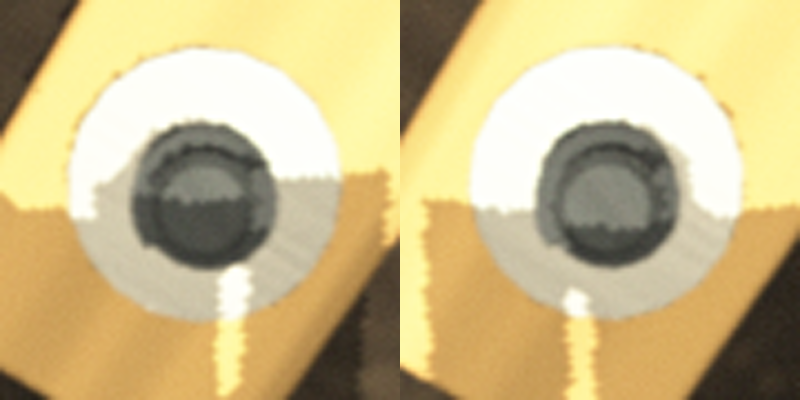

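```bash
python3 - <<'E'
from h import *
c,T=wrist(); Tc=np.array(c["T_tool_cam"]);W=np.linalg.inv(Tc)
for p in [(-.038,0,0),(-.041,0,0),(-.038,.02,0),(-.038,0,.0231),(-.038,0,-.0231),(-.041,0,-.0026)]:
    q=(W@[*p,1])[:3]; uv,_=cv2.projectPoints(q.reshape(1,3),np.zeros(3),np.zeros(3),c["intrinsics"],np.zeros(5));
    r2=(q[0]**2+q[1]**2)/q[2]**2; k=1+c["k1"]*r2; K=c["intrinsics"];print(p,K[0,0]*q[0]/q[2]*k+K[0,2],K[1,1]*q[1]/q[2]*k+K[1,2])
im=c["image"][190:340,200:360].copy(); cv2.imwrite("pics/hand2.png",cv2.resize(im,None,fx=4,fy=4,interpolation=cv2.INTER_CUBIC))
P=pts(c,Tc); 
for v in range(235,330,5): print(v,P[v,277].round(4),P[v,260].round(4)[[0,2]])
E
```

```text
(-0.038, 0, 0) 278.1552979725777 283.0444155254517
(-0.041, 0, 0) 278.2047655911228 286.50507814393484
(-0.038, 0.02, 0) 319.84112808397157 283.0267281147855
(-0.038, 0, 0.0231) 278.05785770353475 323.118684490706
(-0.038, 0, -0.0231) 278.262972731667 238.99560228076177
(-0.041, 0, -0.0026) 278.21682478435275 281.68720897259834
235 [-0.035  -0.0006 -0.0238] [-0.0257 -0.0197]
240 [-0.036  -0.0006 -0.0217] [-0.0305 -0.0192]
245 [-0.0373 -0.0006 -0.0197] [-0.035  -0.0187]
250 [-0.037  -0.0006 -0.017 ] [-0.0372 -0.0172]
255 [-0.0365 -0.0006 -0.0142] [-0.0361 -0.014 ]
260 [-0.0367 -0.0006 -0.0116] [-0.0407 -0.0138]
265 [-0.0372 -0.0006 -0.0093] [-0.0407 -0.0112]
270 [-0.0364 -0.0006 -0.0061] [-0.0377 -0.0069]
275 [-0.0386 -0.0006 -0.0047] [-0.0369 -0.0037]
280 [-0.0393 -0.0006 -0.0025] [-0.1744 -0.0851]
285 [-0.0411 -0.0006 -0.0009] [-0.0369  0.0018]
290 [-0.0409 -0.0006  0.002 ] [-0.0369  0.0046]
295 [-0.0371 -0.0005  0.0073] [-0.0373  0.0071]
300 [-0.0368 -0.0005  0.0103] [-0.0371  0.0101]
305 [-0.0369 -0.0005  0.0132] [-0.0372  0.013 ]
310 [-0.0373 -0.0005  0.0158] [-0.036   0.0168]
315 [-0.0353 -0.0005  0.0203] [0.1512 0.1615]
320 [0.1504 0.0004 0.168 ] [0.1518 0.169 ]
325 [0.1501 0.0004 0.175 ] [0.1499 0.1747]
```

View pics/hand2.png

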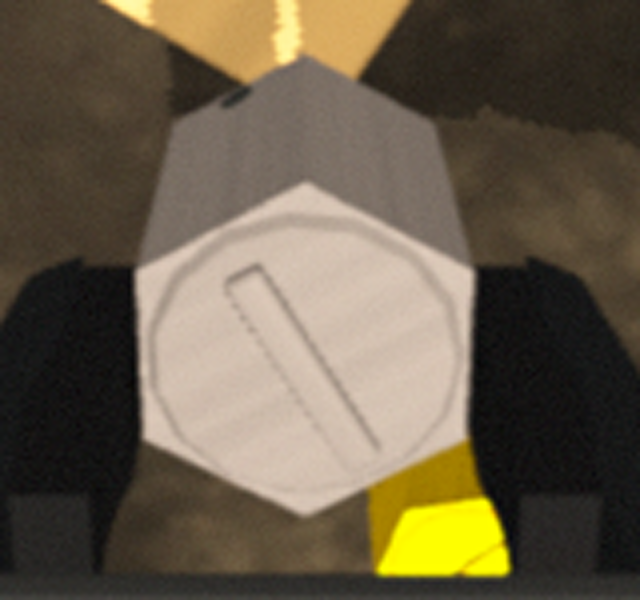

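The in-hand view shows the nut squarely gripped. Its hex corners sit about 2 mm off the projected tool axis, but the squeeze and the far views say it is centred, so near-range camera bias is likely. I'll do a guarded descent onto the stud and watch for side force.

```bash
cat >> h.py <<'E'
G=np.array([.5116,-.0270])
def descend(a,z0=.060,z1=.036,g=G,lim=3.0):
    manip.move_pose([*g,.085],down(D(a))); go(*g,z0,a,.1); manip.dwell(.4)
    s=st("above");F0=s["contact_force"]; z=z0
    while z>z1:
        z-=.001; go(*g,z,a,.03); manip.dwell(.05)
        F=manip.state()["contact_force"]-F0
        if F[2]>lim or np.hypot(F[0],F[1])>5: break
    manip.dwell(.2); s=st("stop z%.4f"%z); print("dF",(s["contact_force"]-F0).round(2)); return z
E
python3 - <<'E'
from h import *
descend(130)
E
```

```text
above t23.77 [ 0.5119 -0.027   0.0604] a130.0 F [ 0.4  0.5 -1.1] Mz -0.011 w0.0395 j6 -2.37
stop z0.0430 t29.07 [ 0.5118 -0.027   0.0434] a130.0 F [-1.2  1.2  5. ] Mz -0.030 w0.0397 j6 -2.37
dF [-1.59  0.67  6.12]
```

```bash
cat >> h.py <<'E'
def turn(a,z,total,step,F0=-1.3,mlim=.09,g=G):
    """clockwise for total>0 in steps, following the lead; stops on moment. returns a,z,blocked"""
    n=int(np.ceil(abs(total)/step)); d=total/n
    for i in range(n):
        a-=d; z-=d/15e3
        go(*g,z,a,abs(d)/15e3/(abs(d)/55.)); manip.dwell(.12)
        s=st("%d"%i); f=s["contact_force"][2]-F0
        if f>4: z+=.0006
        if f<-4: z-=.0006
        if abs(s["moment"][2])>mlim: return a,z,True
    return a,z,False
E
python3 - <<'E'
from h import *
print(turn(130,.0435,84,21))
E
```

```text
0 t29.70 [ 0.5115 -0.027   0.0421] a109.1 F [-1.   1.2  4.5] Mz 0.053 w0.0400 j6 -2.00
1 t30.33 [ 0.5114 -0.0272  0.041 ] a88.1 F [-0.1 -0.5 -1. ] Mz -0.003 w0.0398 j6 -1.64
2 t30.98 [ 0.5114 -0.027   0.0397] a67.1 F [ 0.1 -0.2 -1.3] Mz 0.014 w0.0400 j6 -1.27
3 t31.63 [ 0.5116 -0.027   0.0385] a46.1 F [-0.5  0.  -2.8] Mz -0.005 w0.0399 j6 -0.91
(46.0, 0.038500000000000006, False)
```

```bash
python3 - <<'E'
from h import *
print(turn(46,.0379,50,10))
E
```

```text
0 t32.24 [ 0.5119 -0.0271  0.0375] a36.1 F [-0.5 -0.5  2.5] Mz 0.060 w0.0400 j6 -0.73
1 t32.69 [ 0.512  -0.0268  0.0368] a26.1 F [0.7 1.1 1.3] Mz 0.006 w0.0401 j6 -0.56
2 t33.14 [ 0.5119 -0.027   0.036 ] a16.1 F [0.3 1.2 2.3] Mz -0.018 w0.0400 j6 -0.38
3 t33.59 [ 0.5118 -0.0269  0.0353] a6.1 F [1.  0.8 2.2] Mz -0.049 w0.0398 j6 -0.21
4 t34.04 [ 0.5116 -0.027   0.0346] a-3.8 F [ 0.1 -0.5  3.9] Mz -0.049 w0.0396 j6 -0.03
(-4.0, 0.03516666666666666, False)
```

```bash
python3 - <<'E'
from h import *
print(turn(-4,.0347,56,8,mlim=.085))
E
```

```text
0 t34.45 [ 0.5117 -0.027   0.0342] a-11.8 F [ 0.8 -0.9  1.8] Mz -0.123 w0.0397 j6 0.11
(-12.0, 0.03416666666666667, True)
```

```bash
python3 - <<'E'
from h import *
manip.dwell(.2); st("wait")
c,T=wrist(); P=pts(c,T); r=np.hypot(*(P[...,:2]-G).transpose(2,0,1))
zz=P[...,2]; m=(r<.012)&(zz>.06); print("top",np.percentile(zz[m],[10,25,50,75,90]).round(4))
f=(r>.0245)&(r<.028)&(zz>.01)&(zz<.03); print("flange",f.sum(),np.percentile(zz[f],[10,50,90]))
tz=P@T[:3,:3] # n/a
for a in (-15,-18):
    go(*G,.0342-(-12-a)/15e3,a,.004); manip.dwell(.25); s=st()
    if abs(s["moment"][2])>.16: break
E
```

```text
wait t34.65 [ 0.5117 -0.027   0.0342] a-11.9 F [ 0.5 -1.   1.6] Mz -0.028 w0.0398 j6 0.11
top [0.0709 0.0713 0.0718 0.0736 0.0746]
flange 835 [0.01846043 0.01926856 0.02002537]
 t35.20 [ 0.5114 -0.027   0.034 ] a-15.0 F [-0.5 -0.9  3.1] Mz -0.036 w0.0400 j6 0.16
 t35.70 [ 0.5116 -0.027   0.0338] a-18.0 F [ 0.8 -0.1  2.7] Mz -0.042 w0.0402 j6 0.21
```

```bash
python3 - <<'E'
from h import *
a,z=-18,.0340
for i in range(7):
    a-=6; z-=.0004; go(*G,z,a,.004); manip.dwell(.22); s=st()
    if abs(s["moment"][2])>.13: manip.dwell(.15); s=st("re")
    if abs(s["moment"][2])>.13: break
c,T=wrist(); P=pts(c,T); r=np.hypot(*(P[...,:2]-G).transpose(2,0,1))
zz=P[...,2]; m=(r<.018)&(zz>.06); print("top",np.percentile(zz[m],[10,25,50,75,90]).round(4))
f=(r>.0245)&(r<.028)&(zz>.01)&(zz<.03); print("flange",f.sum(),np.median(zz[f]))
cv2.imwrite("pics/home.png",c["image"])
E
```

```text
t36.17 [ 0.5114 -0.027   0.0335] a-23.9 F [ 0.8  0.  -0.7] Mz -0.024 w0.0398 j6 0.32
 t36.65 [ 0.5114 -0.027   0.0331] a-29.9 F [-0.3  0.4  0.4] Mz -0.033 w0.0400 j6 0.42
 t37.12 [ 0.5114 -0.027   0.0327] a-35.9 F [-0.3 -0.1  0.4] Mz -0.027 w0.0399 j6 0.53
 t37.60 [ 0.5115 -0.027   0.0323] a-41.9 F [-0.3  0.4  0.1] Mz -0.031 w0.0402 j6 0.63
 t38.08 [ 0.5116 -0.027   0.032 ] a-47.9 F [-0.5  0.8  0.5] Mz -0.013 w0.0400 j6 0.73
 t38.55 [ 0.5121 -0.0271  0.032 ] a-53.9 F [-0.  -0.6  3.5] Mz -0.056 w0.0398 j6 0.84
 t39.02 [ 0.5121 -0.0271  0.0319] a-59.9 F [-1.9 -1.2  5.5] Mz -0.137 w0.0397 j6 0.94
re t39.17 [ 0.5121 -0.0271  0.0319] a-60.0 F [-0.8  0.7  5.7] Mz -0.074 w0.0398 j6 0.94
top [0.0686 0.069  0.0695 0.0701 0.0724]
flange 834 0.01927723103383247
```

Nut B ran fully home: the TCP stopped at 0.032 (rim 0.020), the top read 0.0695, and seating force and moment appeared only at the end. I'll release it and move the other nut to the tray.

```bash
python3 - <<'E'
from h import *
manip.set_gripper(.058); go(*G,.115,-60,.25); st("released")
c,T=wrist(); P=pts(c,T); r=np.hypot(*(P[...,:2]-G).transpose(2,0,1)); zz=P[...,2]; m=(r<.03)&(zz>.06)&(zz<.09)
print("top",np.percentile(zz[m],[25,50,75]).round(4),P[m].mean(0).round(4)); cv2.imwrite("pics/rel.png",c["image"])
x,y,a=.6164,.2094,49.6
manip.move_pose([x,y,.11],down(D(a))); go(x,y,.012,a); manip.dwell(.2)
manip.set_gripper(.03,force=15); go(x,y,.14,a); st("A")
tx,ty=.587,-.266
manip.move_pose([tx,ty,.14],down(D(15))); manip.dwell(.2)
go(tx,ty,.03,15,.2); manip.dwell(.2); st("over tray")
E
```

```text
released t40.17 [ 0.5123 -0.0271  0.1159] a-60.0 F [0.4 0.3 0.5] Mz 0.041 w0.0581 j6 0.95
top [0.0683 0.0691 0.0698] [ 0.5146 -0.0265  0.069 ]
A t43.62 [0.6151 0.209  0.1383] a49.6 F [-0.2 -1.1 -2.3] Mz 0.049 w0.0399 j6 -0.58
over tray t46.46 [ 0.5886 -0.2668  0.0322] a15.0 F [-0.4 -0.2 -0.9] Mz 0.036 w0.0397 j6 -0.73
```

View pics/rel.png

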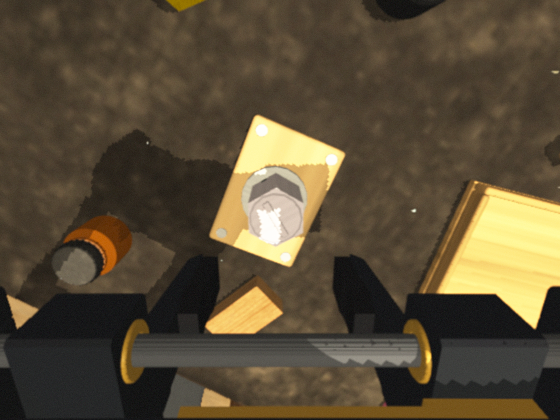

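After release, nut B sits upright on the gauge at pixel (275,215), with its top reading 0.069 (flange 0.019). Now I'll set nut A down.

```bash
python3 - <<'E'
from h import *
x,y=.587,-.266
for z in (.021,.0195): go(x,y,z,15,.05); manip.dwell(.25); s=st()
manip.set_gripper(.055); go(x,y,.16,15); 
# look back from a point with the camera clear
manip.move_pose([x-.04,y,.2],down(D(90))); manip.dwell(.3)
c,T=wrist(); P=pts(c,T); zz=P[...,2]
m=(np.hypot(P[...,0]-x,P[...,1]-y)<.03)&(zz>.045)&(zz<.075);print("nut A top",np.median(zz[m]),P[m].mean(0))
t=(np.hypot(P[...,0]-x,P[...,1]-y)<.12)&(zz>.02)&(zz<.032)
print("tray rim",cv2.minAreaRect((P[t][:,:2]*1000).astype(np.float32)))
s=cams.capture("scene"); P=pts(s); r=np.hypot(P[...,0]-G[0],P[...,1]-G[1]);m=(r<.03)&(P[...,2]>.06);print("nut B top scene",np.percentile(P[m][:,2],[50,90]),P[m].mean(0))
r=np.hypot(P[...,0]-x,P[...,1]-y);m=(r<.03)&(P[...,2]>.05)&(P[...,2]<.07);print("nut A top scene",np.median(P[m][:,2]) if m.any() else None)
cv2.imwrite("pics/final.png",np.hstack([c["image"],s["image"]])[:, ::1]); cv2.imwrite("pics/final.png",cv2.resize(cv2.imread("pics/final.png"),(800,300))); st()
E
```

```text
t47.04 [ 0.5871 -0.2661  0.0211] a15.0 F [ 0.6 -0.7 -2. ] Mz -0.016 w0.0395 j6 -0.73
 t47.54 [ 0.5874 -0.2662  0.0198] a15.0 F [ 0.5 -0.4 -0.2] Mz 0.012 w0.0397 j6 -0.73
nut A top 0.05586929452574829 [ 0.5857482  -0.26690808  0.05561839]
tray rim ((594.7117919921875, -259.18731689453125), (221.06007385253906, 150.2276153564453), 15.597561836242676)
nut B top scene [0.06903048 0.0720281 ] [ 0.50974951 -0.03096748  0.06862909]
nut A top scene 0.05728476847000147
 t50.43 [ 0.547 -0.266  0.2  ] a90.0 F [-0.3  0.1  0. ] Mz -0.022 w0.0551 j6 -2.06
```

View pics/final.png

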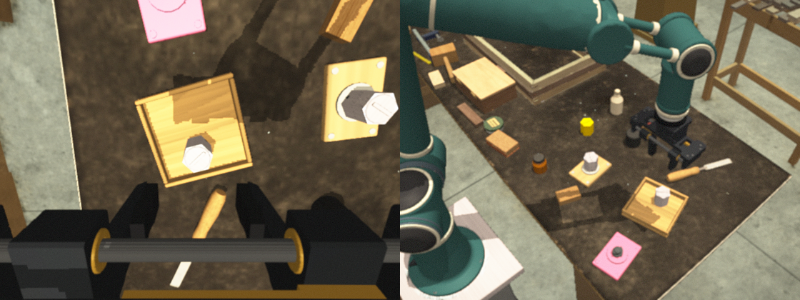

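```bash
python3 - <<'E'
from h import *
c,T=wrist(); k=1.4
w=ray(c,np.array([(137,103),(230,75),(250,163),(165,185)])*k,.026,T)
print(w.round(4),w.mean(0)); print(ray(c,[(198*k,155*k)],.057,T))
d=np.array([.5865,-.2665])-w.mean(0)[:2];a=D(15.5);print("in tray",d@[np.cos(a),np.sin(a)],d@[-np.sin(a),np.cos(a)])
E
```

```text
[[ 0.5113 -0.3558  0.026 ]
 [ 0.4718 -0.2199  0.026 ]
 [ 0.6073 -0.1814  0.026 ]
 [ 0.647  -0.3204  0.026 ]] [ 0.55934963 -0.26939716  0.026     ]
[[ 0.58189721 -0.26554279  0.057     ]]
in tray 0.026937151171367617 -0.004463829619227547
```

```bash
python3 -c "
from h import *
order.close_job(); st('closed')"
```

```text
the job is handed in; nothing more can be done
the job is handed in; nothing more can be done
```

I handed the job in: one nut is screwed home on the gauge and the other stands in the tray. No verdict is reported, and the last clock I read was about 50.5 s of the 72 s limit.

- **Gauge nut** (the one that started nearer the robot): I gripped it lightly and lowered it until it rested about 11 mm above the flange. I then turned it about 190° clockwise, following the thread. It ran past the short-nut stop with almost no resistance and seated with its rim at about 20 mm. The force readings showed only 5–6 N upward at the seat. After release it stood upright, its top reading 69 mm against a true 70; the wrist camera read heights about 1 mm low throughout.
- **Tray nut**: I never tried this one on the gauge. Since the first went home, I took it as the short nut by elimination. It stands upright, its top reading 56–57 mm against 57 expected. It is about 27 mm off the tray's centre along one side and 4 mm along the other, inside the 55 mm limit.
- **Bystanders**: the jars and wood block were never touched and look unmoved in the last picture, though I did not measure them again.

Three readings disagreed with the rest:
- **Nut in the gripper**: the close camera view put it about 2 mm off the gripper's axis. I took this as camera bias, because the nut then went onto the stud with under 2 N of side force.
- **Moment reading**: it spiked once to 0.12 N m during the turn. It fell back to 0.03 after a short wait, and the nut kept turning freely.
- **Tray centre**: my first estimate was off, so the nut is not centred. The last estimate came from corners read by eye and is good to about 5 mm.

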